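Set the flywheel to its mark and swing the keeper over it

ROBOT

A 6-joint arm with a two-finger parallel gripper is mounted at the origin on the work surface. World frame = base frame: x ahead of the robot, y to its left, z up, the work surface at z = 0. Lengths are in mm, angles in rad, forces in N, time in s.
With the tool pointing down it reaches from about 400 to 825 mm from the base axis. Payload 7 kg.
Tool frame: the origin (TCP) lies midway between the tips of the shut fingers; the grasp point (between the pads) lies 19 mm behind it (bot.hold_point_z is the distance from the TCP to the grasp point, in mm); x points along the fingers, y is the direction in which the jaws open and shut, and the axes are right-handed (so a half turn about x gives the same grasp; the last joint's range is limited). The gripper opens to 85 mm and grips with 20 to 120 N. Pads are 22 mm wide; open, the fingers measure 114 mm over their backs; the gripper's body (76 mm by 85 mm) begins 54 mm behind the grasp point. The pads swing forward as they close: fully open they stand 13 mm farther back than shut.
Start: joints at [-0.913, 0.359, 0.012, 0, -1.224, -0.288], TCP at [243.937, -629.357, 231.302] pointing down, gripper open.
Joint ranges: [-3.07, 3.07], [-1.43, 2.12], [-1.02, 1.25], [-3.03, 1.67], [-3.05, -0], [-3.03, 3.03]. Speed limits (rad/s): [2.39, 2.39, 3.01, 3.14, 3.14, 3.14].

INTERFACE

Orientations are given as a 3x3 rotation matrix whose columns are the frame's x, y, z axes.
In Python, from plant import bot, vision, ticket gives the robot as it stands.
- The arm moves only by the shell command python3 -m crank 'ROWS' [FORCE]. ROWS is JSON, a list of rows, each an object with "linear": the shift along the tool's x, y, z in cm, a list of three; "twist": the turn about the tool's x in rad; "hand": the closure in counts, from 0 (fully open) to 255 (shut). A call has 1 to 12 rows; each row is the pose to reach, as a shift and turn from the pose commanded when the call began, along the tool's axes at that moment; what a row does not reach only later rows make up. A row lasts 1/12 s, in which the tool goes at most 41.7 mm and 7.16 degrees, less where a joint would pass 70% of its speed; a pose out of reach is approached as far as the arm can. A call with a gripper value outside its range is refused whole. The fingers move at their own pace and stop on an object; FORCE is the grip in N (left out, the last holds). Time passes only in rows, so rows that repeat a pose let the fingers close. It gives the time, the measured TCP pose, the force and the opening at its end, in the units of the state.
- bot.state(): the state, without advancing time (a new reading comes with each control period).
- vision.get_image(name): name is "scene" or "top"; returns a dict with "pixels" (480x640x3 uint8, blue, green, red), "fx", "fy", "cx", "cy" (pixels), "cam_to_world" (4x4, takes a point from camera to world coordinates). Camera axes: x right, y down, z forward; pixel columns grow to the right and rows downward; lengths in mm; the calibration is good to about 2 mm. A picture is of the moment at which its call begins. There is no depth.
- ticket.finish_job(): hands the job in, once; it reports no verdict.
The state is a dict: "clock": time; "joint_pos": joint angles; "qvel": joint speeds; "tau": joint torques, N m; "tool_pos": TCP position; "tool_rot": TCP orientation; "wrist_force": force on the tool from outside, world axes, zero at the start; "ft_torque": the same for the moment, N m; "opening": opening from 0.0 (shut) to 1.0 (fully open).
Only numpy, scipy, OpenCV 4.12 (cv2) and the standard library are available. Lean on these libraries where they do the work, as an engineer would, in place of code of your own. Each camera call takes 0.05 s, during which the arm holds its last target.

TASK

Turn the engine's flywheel by pushing on a spoke from one side with one fingertip until its tongue points at the tip of the fixed pointer and it rests there; only then push the keeper arm round over the flywheel's rim until it is fully in, against its stop. Push gently, never take hold of or straddle a spoke, the rim or the arm between the fingers, and leave the loose parts and tools where they lie. Finish with the tongue still on the pointer.

Things in the scene. Friction and masses are not known exactly. Their poses are not given: they have to be found in the camera images.
- engine: fixed black engine bottom end on a grey fixture plate 340 x 380 x 20 mm. Origin: centre of the plate's underside, on the flywheel's upright axis; +x points along the finned cylinder barrel (110 mm high, ending 310 mm from the axis). Round crankcase under the flywheel: top 46 mm above the bench. The pointer stands at a bearing of 75 degrees counter-clockwise from +x, the keeper's post at -80
- axis (a point): on the flywheel's upright axis, 70 mm above the bench. Steel flywheel lying flat: rim radius 115 mm outside, 100 inside; hub radius 27, to 94 mm high; three spokes 14 mm wide, 120 degrees apart, open gaps between. Rim and spokes are 62 to 78 mm above the bench. Turns either way past a full turn against a friction of 0.2 N m (3 N at mid-spoke) and stays where left
- tongue_tip (a point): outer end of the tongue: a 14 mm wide, 16 mm high bar that continues one spoke straight outwards past the rim; its end is 137 mm from the axis, 70 mm above the bench. It is the only thing standing out from the rim
- pointer_tip (a point): tip of the fixed steel cone that points at the flywheel's axis from a post outside the rim; 143 mm from the axis, 70 mm above the bench. With the tongue right on it, the tongue's end is 6 mm from this tip
- spoke0 (a point): middle of the spoke that carries the tongue, 65 mm from the axis, half-way up; x of this frame points outwards along the spoke, z up
- spoke1 (a point): the same point on the next spoke, 120 degrees counter-clockwise from above
- spoke2 (a point): the same point on the third spoke, 240 degrees counter-clockwise
- flywheel (a joint): angle of the flywheel, rad, growing counter-clockwise from above; 0 (or a full turn, 6.283) when the tongue is right on the pointer
- keeper (a joint): angle of the keeper arm, rad: 0 swung fully away from the flywheel, 1.396 fully in over the rim against its stop, growing clockwise from above; it has light friction of 0.07 N m (about 1 N) and stays where it is left
- keeper_pivot (a point): the keeper's upright pivot axis on top of a post outside the rim, 165 mm from the flywheel's axis, 96 mm above the bench (half-way up the arm); the pivot's cap reaches 113 mm
- keeper_mid (a point): point on the dark steel keeper arm 60 mm from its pivot, half-way up; the arm is 12 mm wide, 86 to 106 mm above the bench, 8 mm clear over the rim; x of this frame points outwards along the arm, z up. The arm points along the rim when away, at the flywheel's axis when fully in
- keeper_tip (a point): free end of the keeper arm, 85 mm from the pivot, half-way up
- nut: bystander, loose, to be left alone: large steel nut (ring) 36 mm across, 16 mm high, lying on a corner of the fixture plate; origin at the middle of its underside
- socket: bystander, loose, to be left alone: steel wrench socket, 28 mm across, 34 mm high, standing on another corner of the fixture plate; origin at the middle of its underside
- oil_filter: bystander, loose, to be left alone: black oil filter can, 70 mm across, 85 mm high, on the bench; origin at the middle of its underside
- piston: bystander, loose, to be left alone: aluminium piston, 60 mm across, 60 mm high, on the bench; origin at the middle of its underside
- wrench: bystander, loose, to be left alone: wrench lying on the bench; origin at the middle of its underside
- screwdriver: bystander, loose, to be left alone: screwdriver lying on the bench; origin at the middle of its underside
- mug: bystander, loose, to be left alone: white mug, 80 mm across, 90 mm high, on the bench; origin at the middle of its underside

How it is judged (in metres and radians):
On the way, in this order (a step that is already met when the one before it is completed fails the run):
1. the flywheel rests with its tongue on the pointer while the keeper is still away from the rim (horizontal distance between tongue_tip and pointer_tip below 0.0095 m and velocity of joint flywheel between -0.05 and 0.05 rad/s and value of joint keeper below 0.6 rad), for 0.2 s.
2. the keeper arm is swung fully in over the rim (value of joint keeper above 1.3 rad), for 0.2 s.
At the end, for the whole second after the job is handed in: the tongue's end is within 9.5 mm of the pointer's tip (about 7 mm to either side of true), the flywheel at rest, the keeper arm within 0.1 rad of its stop, every loose part within 20 mm of where it was (horizontal distance between tongue_tip and pointer_tip below 0.0095 m and velocity of joint flywheel between -0.05 and 0.05 rad/s and value of joint keeper above 1.3 rad and distance of each of nut, socket, oil_filter, piston, wrench, screwdriver, mug from where it was at the start of the episode below 0.02 m); the robot touches nothing.
It fails at once if a loose part or tool is pushed 20 mm away, lifted or carried (distance of any of nut, socket, oil_filter, piston, wrench, screwdriver, mug from where it was at the start of the episode above 0.02 m).
It fails at once if the fingers push on the engine, flywheel or keeper with more than 40 N (contact force between the fingers and engine above 40 N).
It fails at once if a spoke, the tongue, the rim or the keeper arm is straddled or taken between the fingers ((height (world z) of the grasp point below 0.093 m and x of the grasp point in the frame of spoke0 between -0.035 and 0.072 m and y of the grasp point in the frame of spoke0 between -0.006 and 0.006 m) or (height (world z) of the grasp point below 0.093 m and x of the grasp point in the frame of spoke1 between -0.035 and 0.04 m and y of the grasp point in the frame of spoke1 between -0.006 and 0.006 m) or (height (world z) of the grasp point below 0.093 m and x of the grasp point in the frame of spoke2 between -0.035 and 0.04 m and y of the grasp point in the frame of spoke2 between -0.006 and 0.006 m) or (height (world z) of the grasp point below 0.119 m and x of the grasp point in the frame of keeper_mid between -0.04 and 0.025 m and y of the grasp point in the frame of keeper_mid between -0.005 and 0.005 m) or (height (world z) of the grasp point below 0.093 m and horizontal distance between the grasp point and axis between 0.102 and 0.113 m)).
It also fails if it takes over 64 s, if anything falls off the work surface, if the arm or the gripper's body presses on something with over 40 N, if the wrist force passes 120 N, or if a joint passes its speed limit or range.

## Working session

There is one attempt and no reset: what is moved stays moved. The work goes in short steps, Python scripts to look and compute and a shell command to move; the robot and the scene stay as the last step left them, time stands still between calls to the robot, and variables do not carry over. Pictures are saved under pics/ and viewed, and the job is handed in when it is done.

```bash
ls; mkdir -p pics; python3 - <<'E'
from plant import bot,vision
import cv2
for n in("scene","top"):
    d=vision.get_image(n); cv2.imwrite(f"pics/{n}0.png",d["pixels"]); print(n,d["fx"],d["cx"],d["cy"],d["cam_to_world"])
print(bot.state(),bot.hold_point_z)
E
```

```text
pics
scene 555.4856846241162 317.35443174589795 247.58930529641725 [[ 6.88715366e-01  4.57019294e-01 -5.62853897e-01  1.25198684e+03]
 [ 7.25031659e-01 -4.33605322e-01  5.35084590e-01 -7.18193666e+02]
 [ 4.87535902e-04 -7.76607874e-01 -6.29984105e-01  9.00807869e+02]
 [ 0.00000000e+00  0.00000000e+00  0.00000000e+00  1.00000000e+00]]
top 556.8819763742799 317.17412909691205 246.11601323742698 [[ 2.04026726e-02 -9.94493686e-01  1.02791238e-01  3.40165208e+02]
 [-9.99780155e-01 -2.07914787e-02 -2.71236209e-03 -4.37229994e+01]
 [ 4.83460880e-03 -1.02713300e-01 -9.94699253e-01  1.81433196e+03]
 [ 0.00000000e+00  0.00000000e+00  0.00000000e+00  1.00000000e+00]]
{'clock': 0.1, 'joint_pos': array([-9.12926706e-01,  3.59340209e-01,  1.11634666e-02, -3.48654440e-04,
       -1.22409339e+00, -2.88065678e-01]), 'qvel': array([-0.00135516, -0.00109851,  0.00094671,  0.00418087, -0.00045799,
       -0.0004977 ]), 'tau': array([-2.16931207e-03, -5.84766877e+01,  2.94110012e+01,  6.95454553e+00,
       -3.17214981e-03,  1.20258798e-05]), 'tool_pos': array([ 243.77990333, -628.98161909,  230.43965738]), 'tool_rot': array([[-6.41644555e-04, -3.61321461e-01,  9.32441092e-01],
       [ 1.36669222e-03,  9.32440096e-01,  3.61322016e-01],
       [-9.99998860e-01,  1.50620029e-03, -1.04479880e-04]]), 'wrist_force': array([ 0.80772366, -0.12693695, -0.08120658]), 'ft_torque': array([ 0.0287926 ,  0.02254605, -0.07569997]), 'opening': 0.9956494082798136} 18.700000000000003
```

View pics/scene0.png

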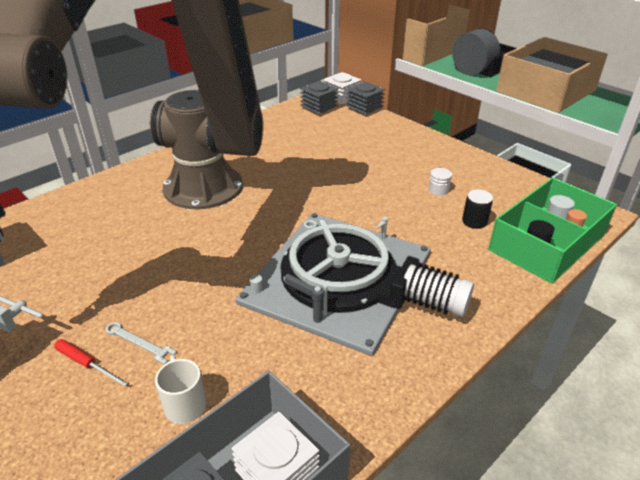

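View pics/top0.png

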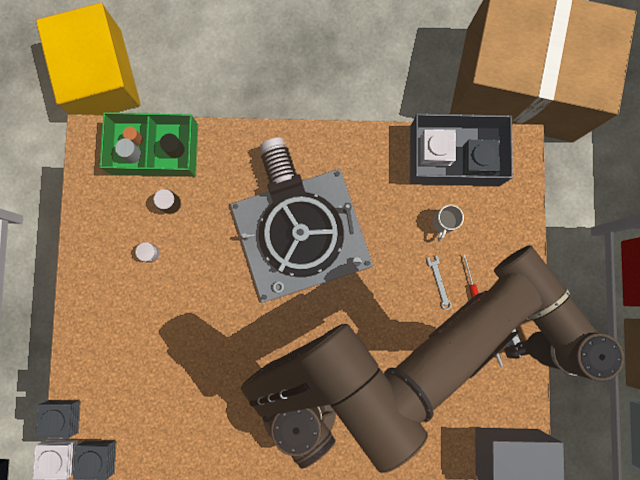

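The views show the flywheel around (300,232) in the top view. The tongue seems to be at lower left near (281,270) and the keeper on the right near (348,215). I'll zoom in.

```bash
cat > h.py <<'E'
import numpy as np,cv2
from plant import bot,vision
def ray(d,u,v):
    T=np.array(d["cam_to_world"]);r=T[:3,:3]@np.array([(u-d["cx"])/d["fx"],(v-d["cy"])/d["fy"],1]);return T[:3,3],r
def onz(d,u,v,z):
    o,r=ray(d,u,v);return o+r*(z-o[2])/r[2]
def proj(d,p):
    T=np.array(d["cam_to_world"]);c=T[:3,:3].T@(np.array(p)-T[:3,3]);return np.array([d["fx"]*c[0]/c[2]+d["cx"],d["fy"]*c[1]/c[2]+d["cy"]])
E
python3 - <<'E'
import cv2
a=cv2.imread("pics/top0.png")[120:310,215:385];cv2.imwrite("pics/top0z.png",cv2.resize(a,None,fx=3.1,fy=3.1,interpolation=cv2.INTER_CUBIC))
a=cv2.imread("pics/scene0.png")[200:360,230:480];cv2.imwrite("pics/scene0z.png",cv2.resize(a,None,fx=3.2,fy=3.2,interpolation=cv2.INTER_CUBIC))
E
```

```text
(no output)
```

View pics/top0z.png

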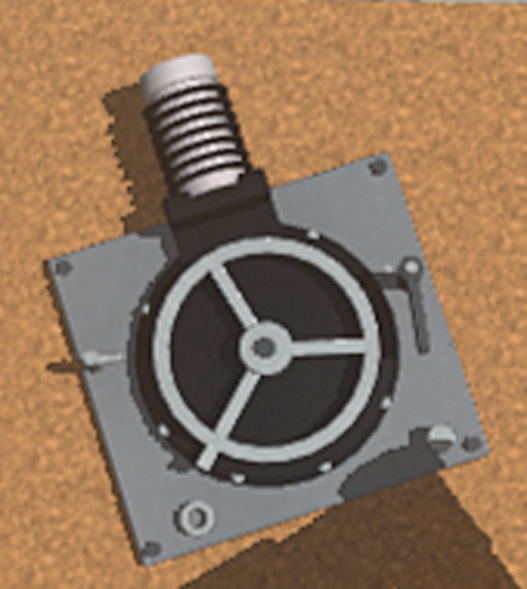

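View pics/scene0z.png

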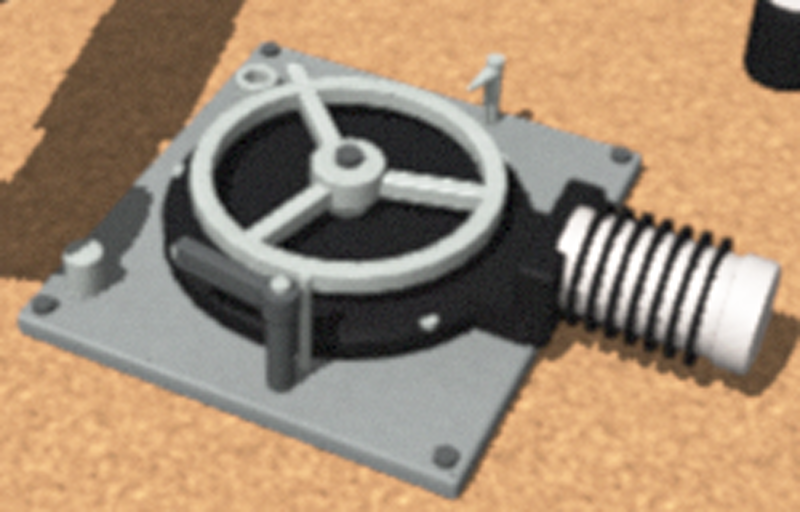

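The top zoom shows the hub at about (300.2,231.9), the tongue end at (281.4,270.6), the pointer tip at (254.4,235.2), the keeper cap at (347.6,206.1) and the keeper arm tip at (351.8,233.5).

```bash
cat >> h.py <<'E'
def wheel(d,plot=None):
    im=d["pixels"]; hsv=cv2.cvtColor(im,cv2.COLOR_BGR2HSV)
    m=((hsv[...,2]>140)&(hsv[...,1]<45)).astype(np.uint8)*255
    n,l,s,c=cv2.connectedComponentsWithStats(m)
    return m,l,s,c
def bearing(p,c): return np.degrees(np.arctan2(p[1]-c[1],p[0]-c[0]))
E
python3 - <<'E'
from h import *
d=vision.get_image("top"); m,l,s,c=wheel(d)
i=l[208:256,260:342]; i=np.bincount(i[i>0]).argmax(); print(s[i],c[i])
w=(l==i).astype(np.uint8)
cs,_=cv2.findContours(w,cv2.RETR_EXTERNAL,cv2.CHAIN_APPROX_NONE)
P=np.array([onz(d,*q[0],78)for q in max(cs,key=len)])[:,:2]
from scipy.optimize import least_squares
f=least_squares(lambda x:np.hypot(P[:,0]-x[0],P[:,1]-x[1])-x[2],[*P.mean(0),115],loss='soft_l1',f_scale=2).x; print("rim fit",f)
C=f[:2]
r=np.hypot(*(P-C).T); far=P[r>125]; print("max r",r.max(),len(far))
print("tongue bearing", bearing(far.mean(0),C) if len(far) else None)
# spokes: wheel mask samples at radius 50..95
vv,uu=np.nonzero(w);Q=np.array([onz(d,u,v,78)for u,v in zip(uu,vv)])[:,:2]-C
rr=np.hypot(*Q.T);a=np.degrees(np.arctan2(Q[:,1],Q[:,0]));k=(rr>40)&(rr<93)
z=np.exp(3j*np.radians(a[k])).mean();print("spokes mod120",np.degrees(np.angle(z))/3,abs(z))
print(np.histogram(a[k],36,(-180,180))[0])
for n,u,v,zz in(("hub",300.2,231.9,94),("tongue",281.4,270.6,75),("ptr",254.4,235.2,70),("pivot",347.6,206.1,113),("ktip",351.8,233.5,106)):
    p=onz(d,u,v,zz);print(n,p.round(1),"r",np.hypot(*(p[:2]-C)).round(1),"b",bearing(p,C).round(1))
for n,u,v,zz in(("tongue",281.4,270.6,75),):pass
s_=vision.get_image("scene")
for n,u,v,zz in(("ptr",230+470/3.2,200+87/3.2,70),("hub",230+349/3.2,200+154/3.2,94),("pivot",230+283/3.2,200+286/3.2,113),("ktip",230+180/3.2,200+246/3.2,100),("tongue",230+295/3.2,200+70/3.2,76)):
    p=onz(s_,u,v,zz);print("sc",n,p.round(1),"r",np.hypot(*(p[:2]-C)).round(1),"b",bearing(p,C).round(1))
E
```

```text
[ 265  197   72   75 1401] [299.91506067 233.32976445]
rim fit [562.02655771   4.66214857 112.41314397]
max r 135.85342558408226 7
tongue bearing 153.01506256731
spokes mod120 33.14586774930445 0.9833807694347195
[ 0  0  0  0  0  0  0  0 17 51  2  0  0  0  0  0  0  0  0  0 17 49  1  0
  0  0  0  0  0  0  0  0 17 54  1  0]
hub [561.3   5.3  94. ] r 1.0 b 136.4
tongue [440.7  61.7  75. ] r 134.1 b 154.8
ptr [550.9 150.2  70. ] r 145.9 b 94.4
pivot [ 642.4 -140.   113. ] r 165.5 b -60.9
ktip [ 558.2 -154.6  106. ] r 159.3 b -91.4
sc ptr [553.2 150.3  70. ] r 145.9 b 93.5
sc hub [567.   2.  94.] r 5.6 b -28.3
sc pivot [ 648.7 -141.6  113. ] r 170.0 b -59.3
sc ktip [ 562.9 -155.3  100. ] r 160.0 b -89.7
sc tongue [449.4  61.4  76. ] r 126.1 b 153.3
```

Checks agree. The top-view radii fit the pointer (146 vs 143 mm) and pivot (165.5 vs 165 mm), and engine yaw comes out at about 19° from both. The tongue is at 153.1° and the pointer at about 94.2°, so I need about 59° clockwise. Next I'll plan the approach with shut fingers on the counter-clockwise side of spoke0.

```bash
cat >> h.py <<'E'
C=np.array([562.,4.7])
def rel(x,y,z,zb):
    """shift (cm, tool axes) and twist to put TCP at x,y,z with tool z at bearing zb(deg)"""
    s=bot.state();R=s["tool_rot"];t=R.T@(np.array([x,y,z])-s["tool_pos"])/10
    b0=np.degrees(np.arctan2(R[1,2],R[0,2])); dt=-np.radians((zb-b0+180)%360-180)
    return t.round(2),round(dt,3)
def spk(th,along,perp):
    """perp>0: ccw side of spoke at bearing th"""
    t=np.radians(th);return C+along*np.array([np.cos(t),np.sin(t)])+perp*np.array([-np.sin(t),np.cos(t)])
E
python3 - <<'E'
from h import *
p=spk(153,62,34);print(p)
print(rel(*p,200,63)); print(bot.state()["tool_pos"])
E
```

```text
[491.32191851   2.55318916]
(array([ 3.12, 49.95, 45.91]), np.float64(-0.73))
[ 243.80807572 -629.12167676  230.73010754]
```

```bash
python3 -m crank '[{"linear":[0,2,1.8],"twist":0,"hand":255},{"linear":[0,4.5,4.1],"twist":0,"hand":255},{"linear":[0,7,6.4],"twist":0,"hand":255},{"linear":[0,9.5,8.7],"twist":0,"hand":255},{"linear":[0,12,11],"twist":0,"hand":255},{"linear":[0,14.5,13.3],"twist":0,"hand":255},{"linear":[0,17,15.6],"twist":0,"hand":255},{"linear":[0,19.5,17.9],"twist":0,"hand":255},{"linear":[0,22,20.2],"twist":0,"hand":255},{"linear":[0,24.5,22.5],"twist":0,"hand":255},{"linear":[0,26.5,24.4],"twist":0,"hand":255},{"linear":[0,27.5,25.3],"twist":0,"hand":255}]' 20
python3 -c "
from h import *
print(rel(*spk(153,62,34),200,63))"
```

```text
clock: 1.2
tool_pos: [381.1, -279.1, 231.6]
tool_rot: [[0.001, -0.363, 0.932], [0.0, 0.932, 0.363], [-1.0, -0.0, 0.001]]
wrist_force: [0.6, 0.0, 0.0]
opening: 0.006
(array([ 3.17, 22.25, 20.49]), np.float64(-0.728))
```

```bash
python3 -m crank '[{"linear":[0,1.5,1.4],"twist":-0.06,"hand":255},{"linear":[0,3.7,3.4],"twist":-0.13,"hand":255},{"linear":[0,6,5.5],"twist":-0.2,"hand":255},{"linear":[0,8.3,7.6],"twist":-0.27,"hand":255},{"linear":[0,10.6,9.7],"twist":-0.34,"hand":255},{"linear":[0,12.9,11.8],"twist":-0.41,"hand":255},{"linear":[0,15.2,13.9],"twist":-0.48,"hand":255},{"linear":[0.5,17.5,16],"twist":-0.55,"hand":255},{"linear":[1.2,19.6,18],"twist":-0.62,"hand":255},{"linear":[2,21.2,19.5],"twist":-0.68,"hand":255},{"linear":[2.7,22.2,20.5],"twist":-0.73,"hand":255},{"linear":[3.1,22.2,20.5],"twist":-0.73,"hand":255}]'
python3 - <<'E'
from h import *
print(rel(*spk(153,62,34),100,63),bot.state()["tool_pos"])
d=vision.get_image("scene");cv2.imwrite("pics/s1.png",cv2.resize(d["pixels"][130:360,210:500],None,fx=2.6,fy=2.6,interpolation=cv2.INTER_CUBIC))
t=vision.get_image("top");cv2.imwrite("pics/t1.png",cv2.resize(t["pixels"][120:310,215:385],None,fx=3.1,fy=3.1,interpolation=cv2.INTER_CUBIC))
E
```

```text
clock: 2.2
tool_pos: [492.0, 1.6, 199.4]
tool_rot: [[-0.001, -0.893, 0.449], [-0.0, 0.449, 0.893], [-1.0, 0.001, -0.0]]
wrist_force: [-0.5, 0.3, 0.4]
opening: -0.003
(array([9.94, 0.1 , 0.06]), np.float64(0.005)) [491.99979293   1.64100956 199.36227822]
```

View pics/s1.png

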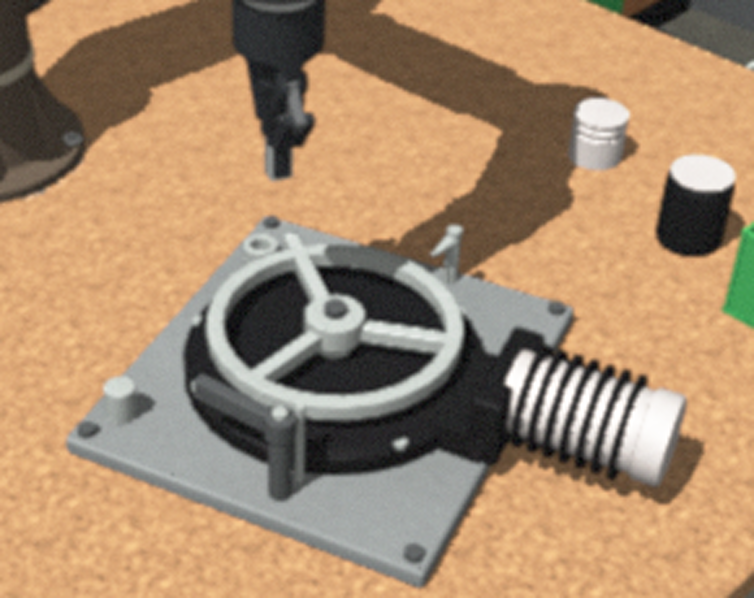

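View pics/t1.png

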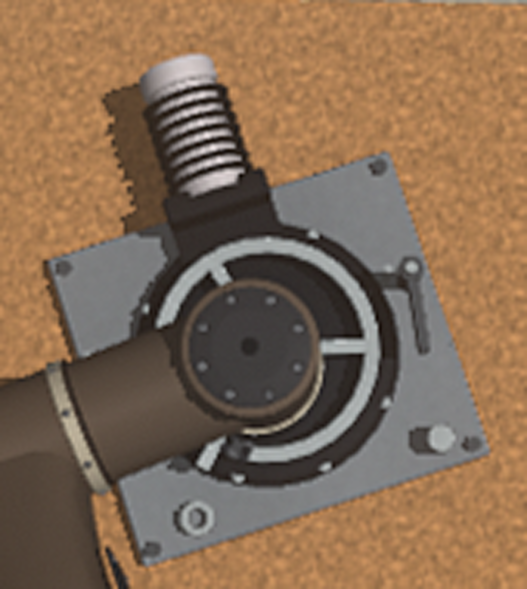

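The scene view shows the shut fingers over the open gap next to spoke0, with the wrist above the hub area. Descending.

```bash
python3 -c "
from h import *
s=vision.get_image('scene');print(proj(s,bot.state()['tool_pos']))"
python3 -m crank '[{"linear":[2,0.1,0],"twist":0,"hand":255},{"linear":[4,0.1,0],"twist":0,"hand":255},{"linear":[6,0.1,0],"twist":0,"hand":255},{"linear":[8,0.1,0],"twist":0,"hand":255},{"linear":[9.5,0.1,0],"twist":0,"hand":255},{"linear":[10.5,0.1,0],"twist":0,"hand":255},{"linear":[11.5,0.1,0],"twist":0,"hand":255},{"linear":[12.5,0.1,0],"twist":0,"hand":255},{"linear":[13.2,0.1,0],"twist":0,"hand":255},{"linear":[13.8,0.1,0],"twist":0,"hand":255},{"linear":[13.8,0.1,0],"twist":0,"hand":255}]'
python3 - <<'E'
from h import *
d=vision.get_image("scene");cv2.imwrite("pics/s2.png",cv2.resize(d["pixels"][130:360,210:500],None,fx=2.6,fy=2.6,interpolation=cv2.INTER_CUBIC))
E
```

```text
[315.41832348 196.77565279]
clock: 3.27
tool_pos: [489.9, -0.6, 61.7]
tool_rot: [[-0.001, -0.891, 0.455], [-0.0, 0.455, 0.891], [-1.0, 0.001, -0.001]]
wrist_force: [-0.1, -1.0, -0.5]
opening: -0.001
```

View pics/s2.png

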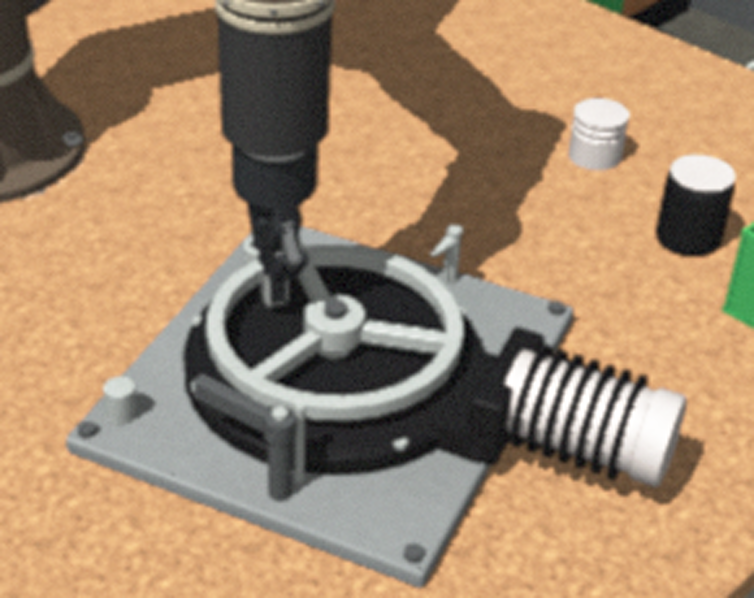

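Fingers are in the gap with nothing touching. The projected TCP matches the image to about 2 px. Computing the arc rows.

```bash
cat >> h.py <<'E'
def arc(rows,z,along=62):
    for th,pp in rows:
        p=spk(th,along,pp);t,w=rel(*p,z,th-90);print(th,pp,t,w)
E
python3 -c "
from h import *
arc([(153,28),(153,23),(153,20),(151,18),(148,18),(145,18),(142,18),(139,18),(136,18),(133,18),(130.5,18),(129,18)],61)"
```

```text
153 28 [0.12 0.05 0.91] -0.001
153 23 [0.12 0.05 1.41] -0.001
153 20 [0.12 0.05 1.71] -0.001
151 18 [0.12 0.11 2.13] 0.034
148 18 [0.12 0.18 2.46] 0.087
145 18 [0.12 0.24 2.79] 0.139
142 18 [0.12 0.28 3.13] 0.191
139 18 [0.12 0.3  3.47] 0.244
136 18 [0.12 0.3  3.8 ] 0.296
133 18 [0.12 0.29 4.14] 0.348
130.5 18 [0.12 0.26 4.42] 0.392
129 18 [0.12 0.24 4.59] 0.418
```

```bash
python3 -m crank '[{"linear":[0.1,0,0.9],"twist":0,"hand":255},{"linear":[0.1,0,1.4],"twist":0,"hand":255},{"linear":[0.1,0.05,1.7],"twist":0,"hand":255},{"linear":[0.1,0.1,2.1],"twist":0.03,"hand":255},{"linear":[0.1,0.2,2.5],"twist":0.09,"hand":255},{"linear":[0.1,0.25,2.8],"twist":0.14,"hand":255},{"linear":[0.1,0.3,3.1],"twist":0.19,"hand":255},{"linear":[0.1,0.3,3.5],"twist":0.24,"hand":255},{"linear":[0.1,0.3,3.8],"twist":0.3,"hand":255},{"linear":[0.1,0.3,4.1],"twist":0.35,"hand":255},{"linear":[0.1,0.25,4.4],"twist":0.39,"hand":255},{"linear":[0.1,0.25,4.6],"twist":0.42,"hand":255}]'
python3 - <<'E'
from h import *
d=vision.get_image("scene");cv2.imwrite("pics/s3.png",cv2.resize(d["pixels"][130:360,210:500],None,fx=2.6,fy=2.6,interpolation=cv2.INTER_CUBIC))
print(bot.state()["wrist_force"])
arc([(126,18),(123,18),(120,18),(117,18),(114,18),(111,18),(108,18),(105,18),(102,18),(100,18),(99,18)],61)
E
```

```text
clock: 4.32
tool_pos: [508.7, 42.2, 61.5]
tool_rot: [[-0.001, -0.627, 0.779], [-0.001, 0.779, 0.627], [-1.0, 0.0, -0.001]]
wrist_force: [-0.7, -4.4, -0.7]
opening: 0.001
[-1.54497554 -1.51958099  1.02136185]
126 18 [0.05 0.01 0.27] 0.048
123 18 [0.05 0.08 0.6 ] 0.101
120 18 [0.04 0.14 0.93] 0.153
117 18 [0.04 0.17 1.27] 0.205
114 18 [0.04 0.19 1.61] 0.258
111 18 [0.04 0.19 1.94] 0.31
108 18 [0.04 0.17 2.28] 0.362
105 18 [0.04 0.13 2.62] 0.415
102 18 [0.04 0.08 2.95] 0.467
100 18 [0.04 0.03 3.17] 0.502
99 18 [0.04 0.01 3.28] 0.519
```

View pics/s3.png

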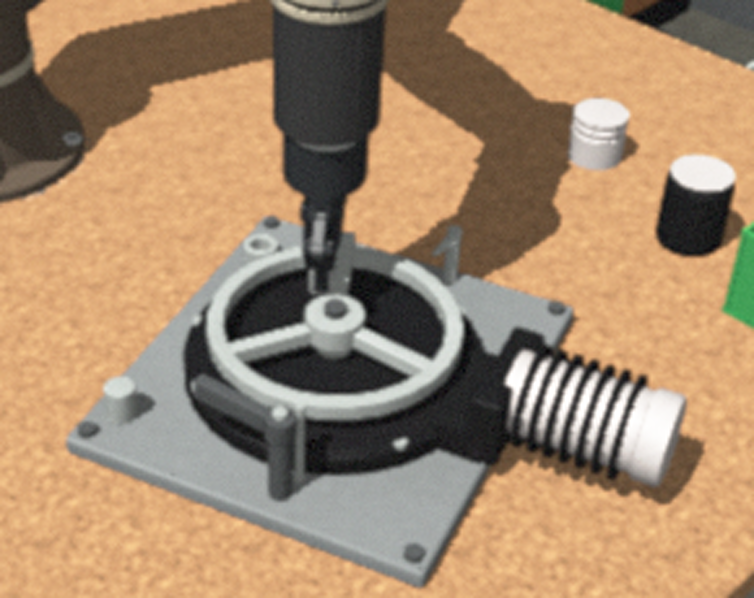

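The wheel follows: the other spokes have turned, and the push force is about 4 N. Continuing to about 99°.

```bash
python3 -m crank '[{"linear":[0,0,0.3],"twist":0.05,"hand":255},{"linear":[0,0.1,0.6],"twist":0.1,"hand":255},{"linear":[0,0.15,0.9],"twist":0.15,"hand":255},{"linear":[0,0.2,1.3],"twist":0.2,"hand":255},{"linear":[0,0.2,1.6],"twist":0.26,"hand":255},{"linear":[0,0.2,1.9],"twist":0.31,"hand":255},{"linear":[0,0.15,2.3],"twist":0.36,"hand":255},{"linear":[0,0.15,2.6],"twist":0.41,"hand":255},{"linear":[0,0.1,2.9],"twist":0.46,"hand":255},{"linear":[0,0.05,3.1],"twist":0.5,"hand":255},{"linear":[0,0,3.25],"twist":0.52,"hand":255},{"linear":[0,0,3.25],"twist":0.52,"hand":255}]'
cat >> h.py <<'E'
def both(tag):
    for n,(y0,y1,x0,x1,f) in dict(scene=(130,360,210,500,2.6),top=(120,310,215,385,3.1)).items():
        d=vision.get_image(n);cv2.imwrite(f"pics/{n}{tag}.png",cv2.resize(d["pixels"][y0:y1,x0:x1],None,fx=f,fy=f,interpolation=cv2.INTER_CUBIC))
E
python3 - <<'E'
from h import *
both(4)
arc([(99,18)],61)
E
```

```text
clock: 5.37
tool_pos: [534.2, 63.0, 61.2]
tool_rot: [[-0.001, -0.159, 0.987], [0.0, 0.987, 0.159], [-1.0, 0.0, -0.0]]
wrist_force: [-1.5, 1.7, -0.3]
opening: 0.002
99 18 [0.02 0.03 0.03] 0.004
```

View pics/scene4.png

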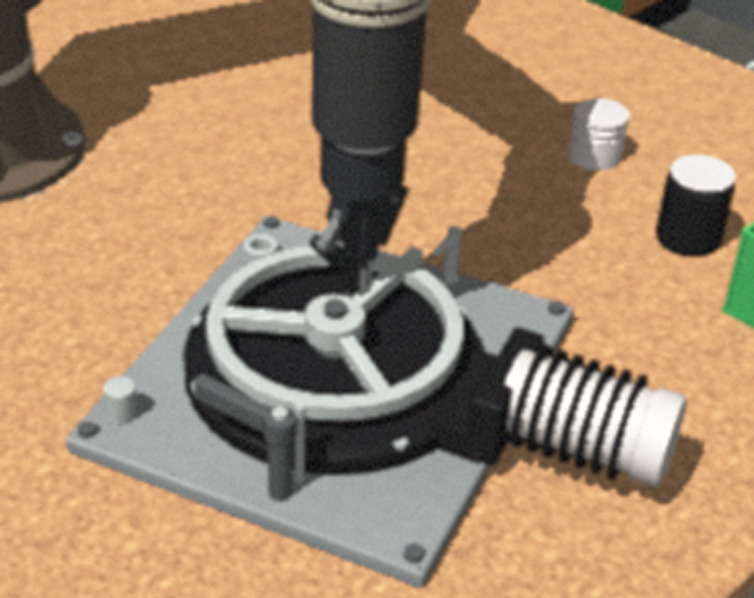

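View pics/top4.png

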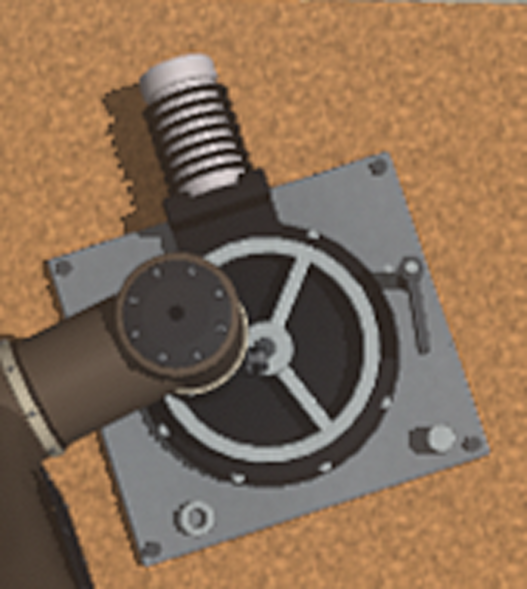

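In the top view the two visible spokes run to about (305,258) and (325,425) in the zoom. I'll measure the angle from them.

```bash
cat >> h.py <<'E'
def spokes(d):
    m,l,s,c=wheel(d)
    vv,uu=np.nonzero(m[190:275,255:345]);Q=np.array([onz(d,u+255,v+190,78)for u,v in zip(uu,vv)])[:,:2]-C
    rr=np.hypot(*Q.T);a=np.degrees(np.arctan2(Q[:,1],Q[:,0]));out=[]
    Q=Q[(rr>42)&(rr<92)];a=a[(rr>42)&(rr<92)]
    h=np.histogram(a,72,(-180,180))[0]
    used=np.zeros(len(a),bool)
    for _ in range(3):
        h=[((np.abs((a-x+180)%360-180)<9)&~used).sum() for x in range(-180,180)]
        if max(h)<15:break
        x=int(np.argmax(h))-180;k=(np.abs((a-x+180)%360-180)<20)&~used
        z=np.exp(1j*np.radians(a[k])).mean();out.append((round(np.degrees(np.angle(z)),1),int(k.sum())));used|=k
    return out
E
python3 -c "
from h import *
print(spokes(vision.get_image('top')))"
```

```text
[(np.float64(-140.5), 62), (np.float64(-21.2), 61)]
```

Tongue is now at about 99.1°. Pushing slowly to about 94.4°, then backing off.

```bash
python3 -c "
from h import *
arc([(98,18),(97,18),(96,18),(95,18),(94.4,18),(94.4,30)],61)"
```

```text
98 18 [0.03 0.06 0.14] 0.022
97 18 [0.03 0.09 0.25] 0.039
96 18 [0.03 0.12 0.36] 0.056
95 18 [0.03 0.14 0.47] 0.074
94.4 18 [0.03 0.16 0.54] 0.084
94.4 30 [ 0.03  0.26 -0.66] 0.084
```

```bash
python3 -m crank '[{"linear":[0,0.05,0.14],"twist":0.02,"hand":255},{"linear":[0,0.1,0.25],"twist":0.04,"hand":255},{"linear":[0,0.1,0.36],"twist":0.06,"hand":255},{"linear":[0,0.15,0.46],"twist":0.075,"hand":255},{"linear":[0,0.15,0.52],"twist":0.085,"hand":255},{"linear":[0,0.15,0.52],"twist":0.085,"hand":255},{"linear":[0,0.15,0.52],"twist":0.085,"hand":255}]'
python3 -c "
from h import *
print(spokes(vision.get_image('top')));arc([(94.4,18)],61)"
```

```text
clock: 6.1
tool_pos: [539.5, 64.9, 61.3]
tool_rot: [[0.0, -0.075, 0.997], [0.0, 0.997, 0.075], [-1.0, -0.0, 0.0]]
wrist_force: [-1.7, 0.6, -1.8]
opening: 0.001
[(np.float64(-25.9), 64), (np.float64(-145.6), 62)]
94.4 18 [ 0.03  0.03 -0.01] -0.002
```

Tongue reads 94.1 to 94.4°. Backing off and rising to inspect.

```bash
python3 -m crank '[{"linear":[0,0,-0.5],"twist":0,"hand":255},{"linear":[0,0,-1.2],"twist":0,"hand":255},{"linear":[0,0,-1.5],"twist":0,"hand":255},{"linear":[-1.5,0,-1.5],"twist":0,"hand":255},{"linear":[-4,0,-1.5],"twist":0,"hand":255},{"linear":[-7,0,-1.5],"twist":0,"hand":255},{"linear":[-10,-2,-1.5],"twist":0,"hand":255},{"linear":[-12,-6,-1.5],"twist":0,"hand":255},{"linear":[-12,-10,-1.5],"twist":0,"hand":255},{"linear":[-12,-13.5,-1.5],"twist":0,"hand":255},{"linear":[-12,-17,-1.5],"twist":0,"hand":255},{"linear":[-12,-20,-1.5],"twist":0,"hand":255}]'
python3 - <<'E'
from h import *
both(5);t=vision.get_image('top');cv2.imwrite("pics/t5full.png",t["pixels"]);print(spokes(t),bot.state()["joint_pos"].round(2),bot.state()["tool_pos"])
E
```

```text
clock: 7.15
tool_pos: [539.1, -137.6, 182.0]
tool_rot: [[0.002, -0.075, 0.997], [-0.0, 0.997, 0.075], [-1.0, -0.0, 0.002]]
wrist_force: [0.0, 0.8, -0.2]
opening: 0.001
[(np.float64(-145.5), 44)] [ 0.1   0.2  -0.32  0.   -1.04 -1.6 ] [ 538.92486728 -137.51750002  181.30466816]
```

View pics/scene5.png

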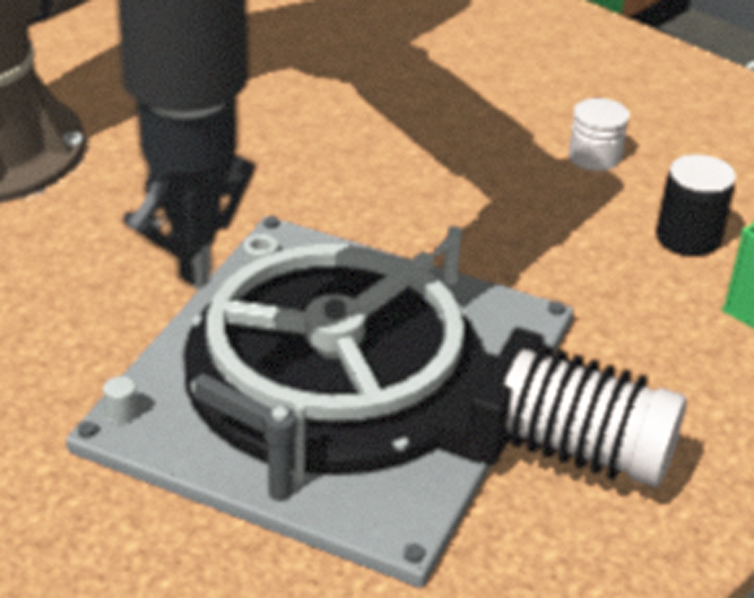

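View pics/top5.png

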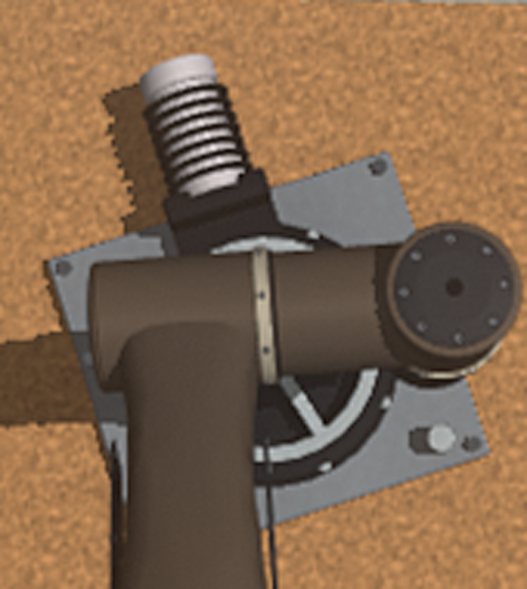

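```bash
python3 - <<'E'
from h import *
d=vision.get_image("scene");a=d["pixels"][205:265,330:400];a=cv2.convertScaleAbs(a,alpha=1.6,beta=10);cv2.imwrite("pics/z5.png",cv2.resize(a,None,fx=10,fy=10,interpolation=cv2.INTER_CUBIC))
for b in(91,94.2,97):
  q=np.radians(b);print(b,proj(d,[*(C+137*np.array([np.cos(q),np.sin(q)])),78]))
E
```

```text
91 [376.70557806 227.17675002]
94.2 [374.29505427 225.88502521]
97 [372.11025768 224.82356427]
```

View pics/z5.png

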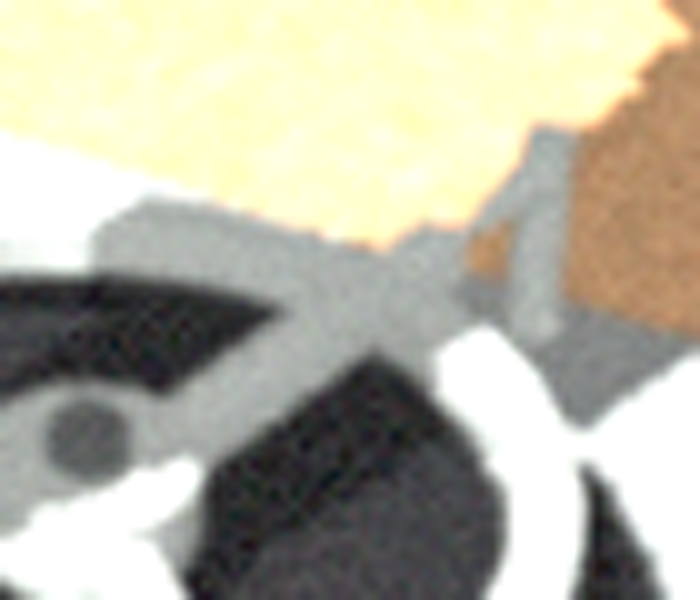

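Tongue and pointer look near aligned in the scene view, though in shadow. I'll clear the arm to the right (pre-twisting for the keeper) for an unobstructed top view.

```bash
python3 -m crank '[{"linear":[0,-1,0],"twist":-0.1,"hand":255},{"linear":[0,-3,0],"twist":-0.22,"hand":255},{"linear":[0,-6,0],"twist":-0.34,"hand":255},{"linear":[0,-9,0],"twist":-0.46,"hand":255},{"linear":[0,-12,0],"twist":-0.58,"hand":255},{"linear":[0,-15,0],"twist":-0.7,"hand":255},{"linear":[0,-18,0],"twist":-0.82,"hand":255},{"linear":[0,-21,0],"twist":-0.94,"hand":255},{"linear":[0,-24,0],"twist":-1.06,"hand":255},{"linear":[0,-27,0],"twist":-1.18,"hand":255},{"linear":[0,-29,0],"twist":-1.3,"hand":255},{"linear":[0,-30,0],"twist":-1.4,"hand":255}]'
python3 - <<'E'
from h import *
both(6);t=vision.get_image('top');print(spokes(t),bot.state()["joint_pos"].round(2))
E
```

```text
clock: 8.35
tool_pos: [562.1, -435.9, 180.8]
tool_rot: [[-0.0, -0.996, 0.09], [-0.0, 0.09, 0.996], [-1.0, 0.0, -0.0]]
wrist_force: [-0.5, 0.5, -0.2]
opening: -0.005
[(np.float64(-145.5), 63)] [-0.38  0.45  0.03 -0.   -1.16  0.29]
```

View pics/top6.png

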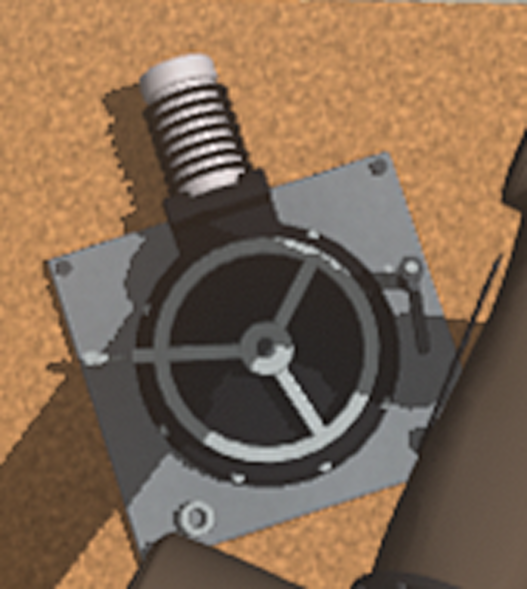

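The tongue, at zoom (130,355), points straight at the pointer, at about (110,357), with well under 1 source pixel of lateral error. So the flywheel is set. Now the keeper: approach its outer side.

```bash
cat >> h.py <<'E'
K=np.array([642.3,-139.7])
def kp(kb,along,perp):
    t=np.radians(kb);return K+along*np.array([np.cos(t),np.sin(t)])+perp*np.array([-np.sin(t),np.cos(t)])
def karc(rows,z,al=60):
    for th,pp in rows: print(th,pp,*rel(*kp(th,al,pp),z,th-90))
E
python3 -c "
from h import *
print(kp(190,60,36));karc([(190,36)],180);karc([(190,36)],91);karc([(190,18)],91)"
```

```text
[ 589.46286922 -185.57196977]
190 36 [ 0.09 -0.3  25.01] -0.272
190 36 [ 8.99 -0.31 25.01] -0.272
190 18 [ 8.99  0.18 26.74] -0.272
```

```bash
python3 -m crank '[{"linear":[0,0,2],"twist":-0.05,"hand":255},{"linear":[0,-0.1,5],"twist":-0.1,"hand":255},{"linear":[0,-0.1,8.5],"twist":-0.15,"hand":255},{"linear":[0,-0.2,12],"twist":-0.2,"hand":255},{"linear":[0,-0.3,15.5],"twist":-0.27,"hand":255},{"linear":[0,-0.3,19],"twist":-0.27,"hand":255},{"linear":[0,-0.3,22],"twist":-0.27,"hand":255},{"linear":[0,-0.3,24],"twist":-0.27,"hand":255},{"linear":[0,-0.3,25],"twist":-0.27,"hand":255},{"linear":[1.5,-0.3,25],"twist":-0.27,"hand":255},{"linear":[3,-0.3,25],"twist":-0.27,"hand":255},{"linear":[4,-0.3,25],"twist":-0.27,"hand":255}]'
python3 - <<'E'
from h import *
both(7);print(bot.state()["tool_pos"])
karc([(190,36)],91)
E
```

```text
clock: 9.5
tool_pos: [588.2, -184.8, 140.5]
tool_rot: [[-0.0, -0.985, -0.173], [0.0, -0.173, 0.985], [-1.0, 0.0, 0.0]]
wrist_force: [-0.5, -0.4, 0.5]
opening: -0.002
[ 587.32152919 -185.58562297  139.58452914]
190 36 [ 4.86 -0.23 -0.04] -0.001
```

View pics/scene7.png

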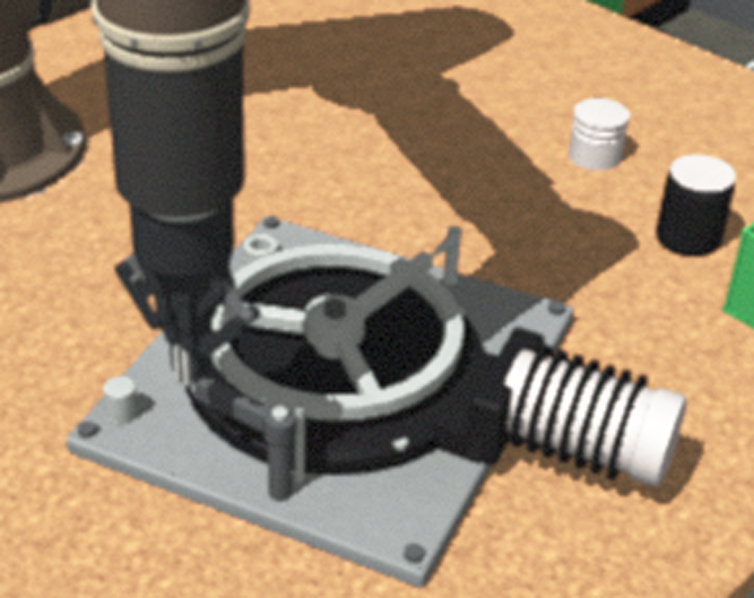

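The fingers hang outside the arm, on the side away from the wheel, and clear of the cap. Lowering to z=91 and starting the arc.

```bash
python3 -m crank '[{"linear":[1.5,-0.2,0],"twist":0,"hand":255},{"linear":[3,-0.2,0],"twist":0,"hand":255},{"linear":[4.2,-0.2,0],"twist":0,"hand":255},{"linear":[4.8,-0.2,0],"twist":0,"hand":255},{"linear":[4.8,-0.2,0],"twist":0,"hand":255}]'
python3 - <<'E'
from h import *
both(8);print(bot.state()["tool_pos"])
karc([(190,28),(190,22),(190,18),(187,17),(183,17),(179,17),(175,17),(171,17),(167,17),(163,17),(160,17),(158,17)],91)
E
```

```text
clock: 10.02
tool_pos: [590.0, -186.0, 92.5]
tool_rot: [[-0.002, -0.985, -0.172], [0.0, -0.172, 0.985], [-1.0, 0.002, 0.0]]
wrist_force: [-0.1, 0.1, 0.0]
opening: -0.0
[ 590.99663753 -186.12653797   94.00270174]
190 28 [0.3  0.14 0.88] -0.001
190 22 [0.3  0.14 1.48] -0.001
190 18 [0.3  0.14 1.88] -0.001
187 17 [0.3  0.22 2.3 ] 0.052
183 17 [0.3  0.31 2.73] 0.121
179 17 [0.3  0.36 3.16] 0.191
175 17 [0.3  0.38 3.59] 0.261
171 17 [0.3  0.37 4.03] 0.331
167 17 [0.3  0.33 4.46] 0.401
163 17 [0.3  0.26 4.89] 0.47
160 17 [0.3  0.19 5.21] 0.523
158 17 [0.3  0.13 5.42] 0.558
```

View pics/scene8.png

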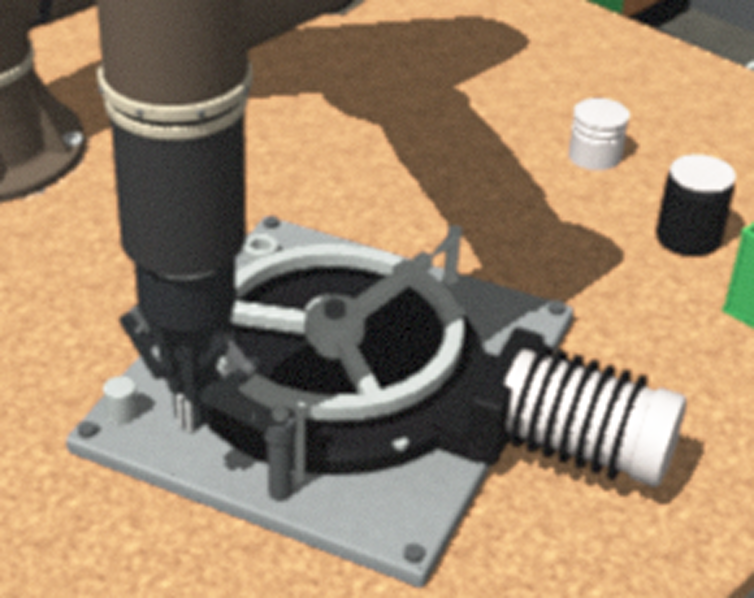

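The finger is on the outer side with no contact force. Pushing the first part of the arc.

```bash
python3 -m crank '[{"linear":[0.1,0.1,0.8],"twist":0,"hand":255},{"linear":[0.1,0.15,1.3],"twist":0,"hand":255},{"linear":[0.1,0.15,1.6],"twist":0,"hand":255},{"linear":[0.1,0.15,1.9],"twist":0,"hand":255},{"linear":[0.1,0.2,2.2],"twist":0.04,"hand":255},{"linear":[0.1,0.25,2.5],"twist":0.085,"hand":255},{"linear":[0.1,0.3,2.8],"twist":0.135,"hand":255},{"linear":[0.1,0.35,3.15],"twist":0.19,"hand":255},{"linear":[0.1,0.4,3.5],"twist":0.245,"hand":255},{"linear":[0.1,0.4,3.8],"twist":0.295,"hand":255},{"linear":[0.1,0.35,4.1],"twist":0.345,"hand":255},{"linear":[0.1,0.35,4.4],"twist":0.39,"hand":255}]'
python3 - <<'E'
from h import *
both(9);print(bot.state()["tool_pos"],bot.state()["wrist_force"])
karc([(x,17) for x in (164,161,158,155,152,149,146,143,140,138)],91.5)
E
```

```text
clock: 11.12
tool_pos: [579.7, -143.0, 92.8]
tool_rot: [[0.001, -0.976, 0.216], [-0.0, 0.216, 0.976], [-1.0, -0.001, -0.0]]
wrist_force: [-0.0, -0.7, -0.4]
opening: 0.001
[ 579.68148036 -142.67893019   92.69175521] [ 0.069698   -0.60527313  0.09406497]
164 17 [0.12 0.04 0.32] 0.063
161 17 [0.12 0.1  0.64] 0.115
158 17 [0.12 0.15 0.96] 0.168
155 17 [0.12 0.17 1.29] 0.22
152 17 [0.12 0.18 1.61] 0.273
149 17 [0.12 0.18 1.94] 0.325
146 17 [0.12 0.15 2.26] 0.377
143 17 [0.12 0.11 2.59] 0.43
140 17 [0.12 0.05 2.91] 0.482
138 17 [0.12 0.   3.12] 0.517
```

View pics/scene9.png

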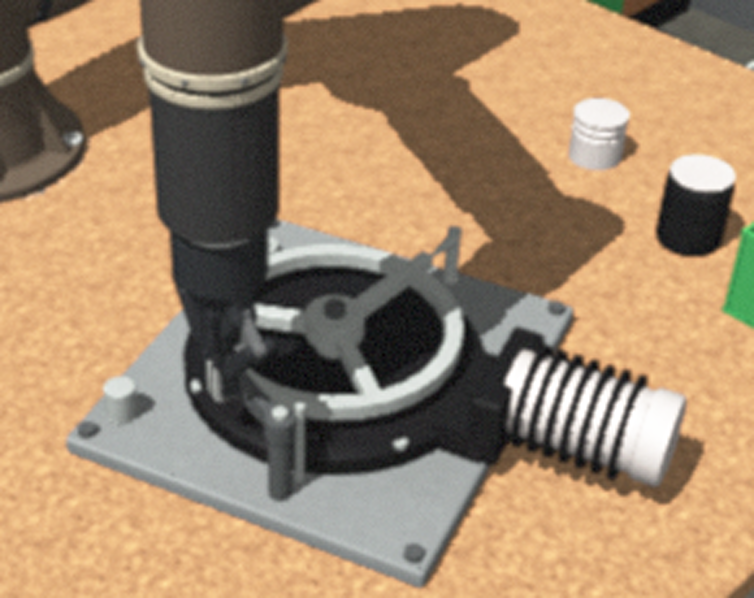

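The arm is swinging ahead of the finger and the wheel is undisturbed. Continuing.

```bash
python3 -m crank '[{"linear":[0.1,0.05,0.3],"twist":0.06,"hand":255},{"linear":[0.1,0.1,0.6],"twist":0.11,"hand":255},{"linear":[0.1,0.15,0.95],"twist":0.17,"hand":255},{"linear":[0.1,0.15,1.3],"twist":0.22,"hand":255},{"linear":[0.1,0.2,1.6],"twist":0.27,"hand":255},{"linear":[0.1,0.2,1.95],"twist":0.325,"hand":255},{"linear":[0.1,0.15,2.25],"twist":0.38,"hand":255},{"linear":[0.1,0.1,2.6],"twist":0.43,"hand":255},{"linear":[0.1,0.05,2.9],"twist":0.48,"hand":255},{"linear":[0.1,0,3.1],"twist":0.51,"hand":255}]'
python3 - <<'E'
from h import *
both(10);print(bot.state()["tool_pos"],bot.state()["wrist_force"])
karc([(x,17) for x in (136,134,132,130,128,126,124,122,120.5,119.5,119)],91.5)
E
```

```text
clock: 12.05
tool_pos: [585.8, -112.7, 91.3]
tool_rot: [[-0.001, -0.747, 0.664], [-0.0, 0.664, 0.747], [-1.0, 0.001, -0.001]]
wrist_force: [-1.4, -1.0, 1.0]
opening: 0.003
[ 586.1246176  -112.67135417   91.36468622] [-0.51458941  0.57444393 -0.18745768]
136 17 [-0.01  0.07  0.26] 0.043
134 17 [-0.01  0.12  0.47] 0.078
132 17 [-0.01  0.16  0.69] 0.113
130 17 [-0.01  0.19  0.9 ] 0.148
128 17 [-0.01  0.21  1.12] 0.183
126 17 [-0.01  0.23  1.34] 0.218
124 17 [-0.01  0.24  1.55] 0.253
122 17 [-0.01  0.24  1.77] 0.288
120.5 17 [-0.01  0.23  1.94] 0.314
119.5 17 [-0.01  0.23  2.04] 0.331
119 17 [-0.01  0.23  2.1 ] 0.34
```

View pics/scene10.png

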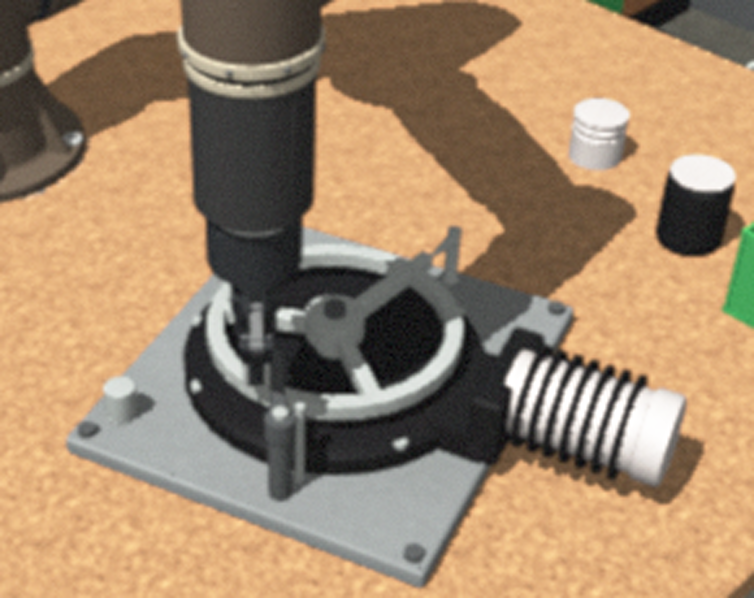

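```bash
python3 -m crank '[{"linear":[0,0.05,0.25],"twist":0.04,"hand":255},{"linear":[0,0.1,0.45],"twist":0.08,"hand":255},{"linear":[0,0.15,0.7],"twist":0.11,"hand":255},{"linear":[0,0.2,0.9],"twist":0.15,"hand":255},{"linear":[0,0.2,1.1],"twist":0.18,"hand":255},{"linear":[0,0.2,1.3],"twist":0.22,"hand":255},{"linear":[0,0.2,1.5],"twist":0.25,"hand":255},{"linear":[0,0.2,1.7],"twist":0.28,"hand":255},{"linear":[0,0.2,1.85],"twist":0.31,"hand":255},{"linear":[0,0.2,1.95],"twist":0.33,"hand":255},{"linear":[0,0.2,1.95],"twist":0.33,"hand":255}]'
python3 - <<'E'
from h import *
both(11);print(bot.state()["tool_pos"],bot.state()["wrist_force"])
karc([(x,17) for x in (120,119,118)],91.5)
print(spokes(vision.get_image("top")))
E
```

```text
clock: 13.07
tool_pos: [597.4, -96.9, 91.2]
tool_rot: [[-0.0, -0.493, 0.87], [0.0, 0.87, 0.493], [-1.0, 0.0, -0.0]]
wrist_force: [-1.2, -0.2, -0.1]
opening: 0.001
[597.50504964 -97.0453948   91.24671963] [-0.93707413 -0.00141573  0.38453407]
120 17 [-0.03  0.07  0.05] -0.007
119 17 [-0.03  0.1   0.15] 0.01
118 17 [-0.03  0.12  0.26] 0.028
[(np.float64(-145.6), 62)]
```

View pics/scene11.png

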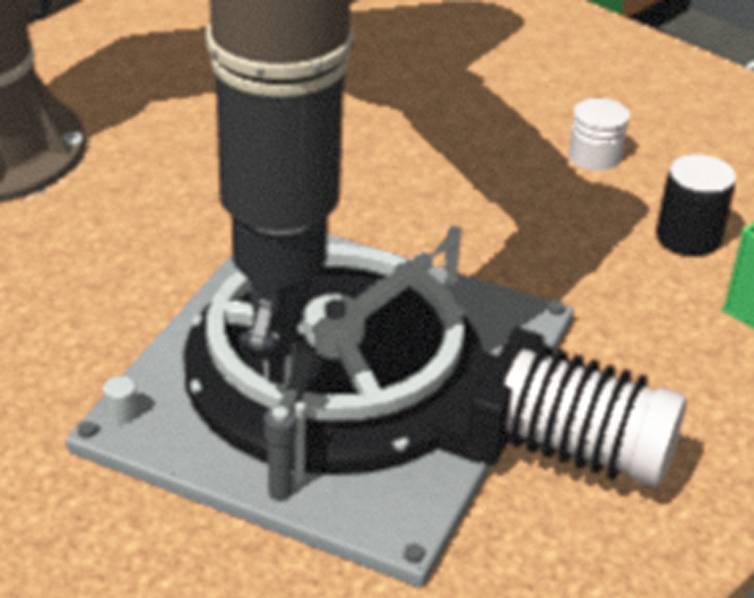

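View pics/top11.png

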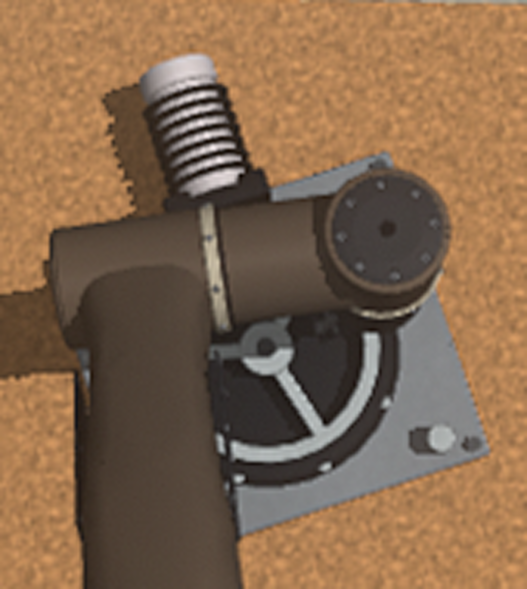

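Wheel unchanged (-145.6°). Now nudging to the stop in about 1 mm increments while watching the force.

```bash
python3 -m crank '[{"linear":[0,0.05,0.1],"twist":0,"hand":255},{"linear":[0,0.05,0.15],"twist":0,"hand":255},{"linear":[0,0.05,0.15],"twist":0,"hand":255}]'; python3 -m crank '[{"linear":[0,0,0.05],"twist":0,"hand":255},{"linear":[0,0,0.1],"twist":0,"hand":255},{"linear":[0,0,0.1],"twist":0,"hand":255}]'
```

```text
clock: 13.47
tool_pos: [598.7, -95.9, 91.3]
tool_rot: [[-0.0, -0.493, 0.87], [-0.0, 0.87, 0.493], [-1.0, -0.0, -0.0]]
wrist_force: [-0.2, -0.3, 0.2]
opening: -0.005
clock: 13.72
tool_pos: [599.0, -95.7, 91.3]
tool_rot: [[-0.001, -0.492, 0.87], [-0.0, 0.87, 0.492], [-1.0, 0.0, -0.001]]
wrist_force: [-4.3, -2.9, 2.0]
opening: -0.001
```

```bash
python3 -m crank '[{"linear":[0,0,0.05],"twist":0,"hand":255},{"linear":[0,0,0.1],"twist":0,"hand":255},{"linear":[0,0,0.1],"twist":0,"hand":255}]'; python3 -c "
from h import *
karc([(x,17) for x in (119,118,117)],91.5)"
```

```text
clock: 13.97
tool_pos: [599.0, -95.6, 91.2]
tool_rot: [[-0.003, -0.492, 0.871], [-0.001, 0.871, 0.492], [-1.0, 0.001, -0.003]]
wrist_force: [-5.9, -4.3, 4.9]
opening: -0.001
119 17 [-0.03  0.05 -0.05] 0.008
118 17 [-0.03  0.08  0.06] 0.026
117 17 [-0.03  0.1   0.16] 0.043
```

The TCP has stopped advancing and the force rises to about 8 N, so the arm is against its stop. Backing off straight, lifting and clearing.

```bash
python3 -m crank '[{"linear":[0,0,-0.5],"twist":0,"hand":255},{"linear":[0,0,-1.2],"twist":0,"hand":255},{"linear":[0,0,-1.5],"twist":0,"hand":255},{"linear":[-2,0,-1.5],"twist":0,"hand":255},{"linear":[-5,0,-1.5],"twist":0,"hand":255},{"linear":[-8,0,-1.5],"twist":0,"hand":255},{"linear":[-10,0,-3],"twist":0,"hand":255},{"linear":[-11,-1,-6],"twist":0,"hand":255},{"linear":[-11,-3,-9],"twist":0,"hand":255},{"linear":[-11,-5,-12],"twist":0,"hand":255},{"linear":[-11,-7,-15],"twist":0,"hand":255},{"linear":[-11,-9,-17],"twist":0,"hand":255}]'
python3 -c "
from h import *
both(12)"
```

```text
clock: 14.97
tool_pos: [495.2, -258.2, 202.0]
tool_rot: [[0.002, -0.492, 0.87], [0.0, 0.87, 0.492], [-1.0, -0.001, 0.002]]
wrist_force: [1.0, 0.0, -0.3]
opening: -0.0
```

```bash
python3 -m crank '[{"linear":[0,-2,-2.5],"twist":0,"hand":255},{"linear":[0,-3,-5],"twist":0,"hand":255},{"linear":[0,-3,-8.5],"twist":0,"hand":255},{"linear":[0,-3,-12],"twist":0,"hand":255},{"linear":[0,-3,-15.5],"twist":0,"hand":255},{"linear":[0,-3,-19],"twist":0,"hand":255},{"linear":[0,-3,-22],"twist":0,"hand":255},{"linear":[0,-3,-22],"twist":0,"hand":255}]'
python3 - <<'E'
from h import *
both(13);d=vision.get_image("top");cv2.imwrite("pics/t13full.png",d["pixels"]);print(spokes(d),bot.state()["tool_pos"],bot.state()["wrist_force"])
E
```

```text
clock: 15.73
tool_pos: [316.7, -392.3, 201.6]
tool_rot: [[0.0, -0.49, 0.872], [-0.0, 0.872, 0.49], [-1.0, -0.0, 0.0]]
wrist_force: [0.7, 0.2, -0.1]
opening: 0.001
[(np.float64(-25.9), 64), (np.float64(94.4), 63), (np.float64(-145.6), 62)] [ 320.36542714 -391.39345487  201.59203355] [-1.03149438  0.22626085 -0.66590338]
```

View pics/top13.png

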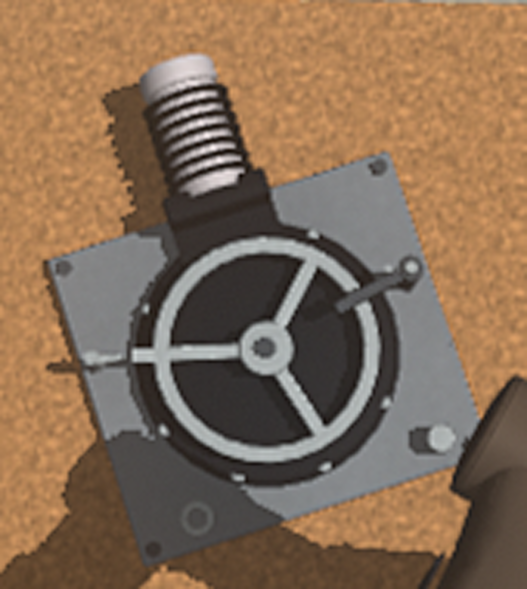

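View pics/scene13.png

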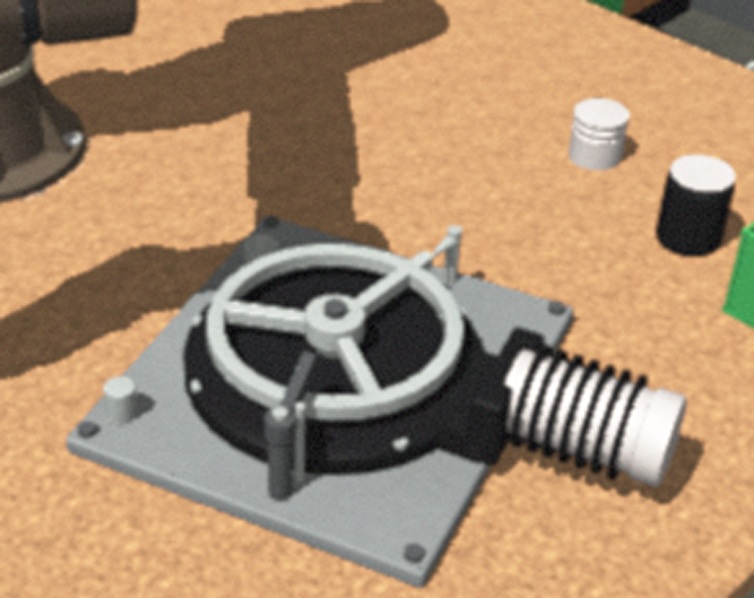

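View pics/t13full.png

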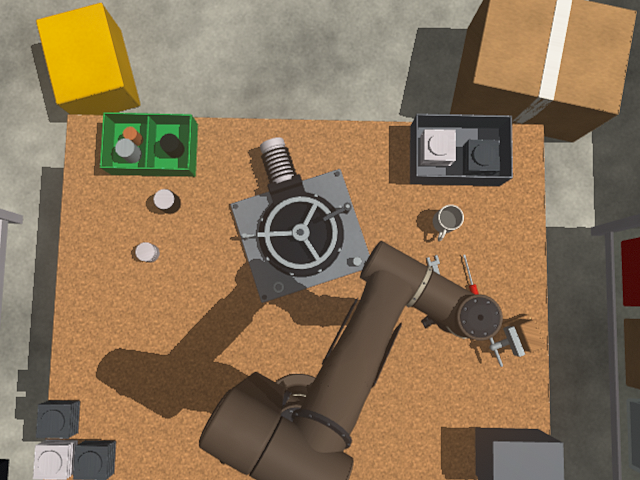

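The top view shows the tongue running straight into the pointer at zoom (130,356)/(110,357). The keeper arm points from (411,267) to (338,308), towards the hub, and the loose parts look unmoved. One numeric check, then hand in.

```bash
python3 - <<'E'
from h import *
from plant import ticket
d=vision.get_image("top")
p=onz(d,347.6,206.1,113);q=onz(d,324,219.4,106);print("len",np.hypot(*(q-p)[:2]),"bearing",bearing(q,p),"to axis",bearing(C,p))
print(spokes(d),bot.state()["qvel"].round(3))
u=onz(d,215+128/3.1,120+355.5/3.1,74);v=onz(d,215+112/3.1,120+357/3.1,72);print("tongue",bearing(u,C),"pointer",bearing(v,C))
a=cv2.absdiff(cv2.imread("pics/top0.png"),d["pixels"]);print({n:int(a[y-8:y+9,x-8:x+9].mean()) for n,x,y in(("piston",146,252),("filter",164,200),("mug",450,217),("socket",356,261),("wrench",436,262))})
print(ticket.finish_job())
E
```

```text
len 83.5063329152951 bearing 120.2442345866262 to axis 119.07317651794108
[(np.float64(-25.9), 64), (np.float64(94.4), 63), (np.float64(-145.6), 62)] [ 0.012  0.008  0.004 -0.001 -0.002  0.002]
tongue 94.03621686627639 pointer 94.21006369761795
{'piston': 4, 'filter': 4, 'mug': 2, 'socket': 20, 'wrench': 6}
the job is handed in; nothing more can be done
None
```

I turned the flywheel about 59° clockwise by pushing one spoke with the shut fingertips, then backed off. After that I pushed the keeper arm round from its outer side until it met its stop, and handed the job in at about 16 s of the 64 s allowed. No verdict was reported.

- **Flywheel:** in the last pictures the tongue bears 94.0–94.4° and the pointer 94.2°, which is about 0.5 mm of error. The spokes read the same before and after the keeper push.
- **Keeper:** its arm bears 120.2° against 119.1° for the line to the axis, within measuring error of fully in. The fingertip stopped advancing and the force rose to about 8 N, which I took as the stop.
- **Forces:** the highest wrist force I read during either push was about 9 N. I only read it at the end of each move, so a brief peak in between could have been missed.
- **Loose parts:** the piston, filter, mug and wrench areas barely changed between the first and last pictures. The socket area did change (mean difference 20), but it was in the arm's shadow at the start, and it stands in the same place in the pictures. The nut and screwdriver I checked only by eye. The nut was in shadow in the last picture and the screwdriver partly hidden by the arm.
- **Disagreements:** early scene-camera readings of the hub and keeper pivot were 5–6 mm off the top-camera ones, probably from the part heights I assumed, so I used the top view. Pointer radius read 146 mm against the 143 mm given.

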